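# Put the washed bread tin upside down on the tip-up draining peg

## Robot

A 6-joint arm with a two-finger parallel gripper is mounted at the origin on the work surface. World frame = base frame: x ahead of the robot, y to its left, z up, the work surface at z = 0. Lengths are in mm, angles in rad, forces in N, time in s.
With the tool pointing down it reaches from about 300 to 750 mm from the base axis. Payload 8.5 kg.
Tool frame: the origin (TCP) lies midway between the tips of the shut fingers; the grasp point (between the pads) lies 19 mm behind it (grasp_offset is the distance from the TCP to the grasp point, in mm); y points along the fingers, x is the direction in which the jaws open and shut, and the axes are right-handed (so a half turn about y gives the same grasp; the last joint's range is limited). The gripper opens to 85 mm and grips with 20 to 120 N. Pads are 22 mm wide; open, the fingers measure 114 mm over their backs; the gripper's body (76 mm by 85 mm) begins 54 mm behind the grasp point. The pads swing forward as they close: fully open they stand 13 mm farther back than shut.
Start: joints at [0.993, 0.381, 1.297, -0, 1.464, -0.215], TCP at [195.182, 514.183, 231.322] pointing down, gripper open.
Joint ranges: [-3.11, 3.11], [-0.89, 2.33], [0.22, 2.48], [-1.42, 4.56], [0.17, 2.85], [-2.88, 2.88]. Speed limits (rad/s): [2.39, 2.39, 3.14, 3.14, 3.14, 3.14].

## Interface

Orientations are given as a rotation vector (axis times angle).
In Python, from rig import sense, grab_frame, camera_info, close_job, grasp_offset gives the robot as it stands. The module is installed in compiled form; this text tells all that it offers.
- The arm moves only by the tool servo_tool, never from a script. Its argument "steps" is a list of rows, each a list of 3 entries, a list of its own where there are three numbers: the turn, a rotation vector about the tool's x, y, z in rad, then the shift along the tool's x, y, z in cm, then the opening in per cent of the stroke, from 0 (shut) to 100 (fully open). A call has 1 to 8 rows; each row is the pose to reach, as a shift and turn from the pose commanded when the call began, along the tool's axes at that moment; what a row does not reach only later rows make up. A row lasts 1/8 s, in which the tool goes at most 62.5 mm and 10.7 degrees, less where a joint would pass 70% of its speed; a pose out of reach is approached as far as the arm can. A call with a gripper value outside its range is refused whole. The fingers move at their own pace and stop on an object; "newtons" is the grip in N (left out, the last holds). Time passes only in rows, so rows that repeat a pose let the fingers close. It gives the time, the measured TCP pose, the force and the opening at its end, in the units of the state.
- sense(): the state, without advancing time (a new reading comes with each control period).
- grab_frame(name): name is "scene" or "top" or "wrist"; returns the picture (400x640x3 uint8, red, green, blue); there is no depth.
- camera_info(name): a dict with "fx", "fy", "cx", "cy" (pixels), "world_to_cam" (4x4, takes a point from world to camera coordinates); the wrist camera has in their place "mount" (4x4, takes a point from camera to tool coordinates, whose origin is the TCP and whose axes are the tool frame's). Camera axes: x right, y down, z forward; pixel columns grow to the right and rows downward; lengths in mm; the calibration is good to about 2 mm. The wrist camera is an equidistant fisheye: a pixel r from the principal point sees the ray r / f radians off the axis. A picture is of the moment at which its call begins: read the wrist's pose just before it. camera_info takes no time and is no camera call.
- close_job(): hands the job in, once; it reports no verdict.
The state is a dict: "t": time; "qpos": joint angles; "qvel": joint speeds; "joint_efforts": joint torques, N m; "eef_pos": TCP position; "tcp_rot": TCP orientation; "wrist_force": force on the tool from outside, world axes, zero at the start; "ft_torque": the same for the moment, N m; "grip_width": finger opening in mm.
Only numpy, scipy, OpenCV 4.12 (cv2) and the standard library are available. Lean on these libraries where they do the work, as an engineer would, in place of code of your own. Each camera call takes 0.05 s, during which the arm holds its last target. There are 200 camera calls.

## Task

Set the tall bread tin upside down to drain on the tip-up stand: tip it over onto its side in the trough with its mouth towards the peg, and slide it along until its rim is fully home against the white disc. Then swing the peg upright by its cross-bar lever, all the way to its stop, so that the tin stands mouth down on the peg; leave the small tin, bowl and spatula where they are.

Things in the scene. Friction and masses are not known exactly. Their poses are not given: they have to be found in the camera images.
- stand: Draining stand fixed on the bench: a wooden trough on a steel plate 430 x 130 mm. Origin on the table surface, half-way across the trough; y runs along the trough towards the peg's hinge, x across it, z up. The trough's flat floor is 10 mm above the table, from y = -270 to +75 mm; its two side rails, 76 mm apart inside, reach 38 mm above the table.
- hinge (a point): Middle of the peg's hinge axis, which lies along the stand's x, 100 mm from the stand's origin towards its +y and 44 mm above the table, between two steel cheeks (106 mm over their outsides, up to 62 mm above the table). It never moves on the stand.
- peg (a joint): Angle of the hinged peg: 0 = peg level, pointing to the stand's -y along the trough, lever straight up; 1.571 = peg upright, lever level and pointing to the stand's +y (end stop). The hinge is stiff and stays where it is left; moving it with the tin on takes about 3 to 7 N at the lever's cross-bar.
- seat (a point): Centre of the seat, the face of the white disc (74 mm diameter) at the peg's foot, 18 mm from the hinge axis along the peg; the tin's rim ends flat against it. With the peg upright the seat is level, 62 mm above the table, right above the hinge.
- peg_tip (a point): Blunt tip of the white peg: 48 mm diameter (7 mm play all round in the tin), its last 25 mm tapering to 20 mm. The tip is 105 mm from the hinge axis, 87 mm from the seat. While level, the peg's axis is 44 mm above the table, the same as the axis of the tin lying in the trough.
- grip_bar (a point): Middle of the wooden cross-bar at the lever's end: 80 mm long, along the stand's x, 16 mm diameter, 130 mm from the hinge axis on a 10 mm steel rod, at right angles to the peg. At joint 0 it is 174 mm above the table; at 1.571 it is 44 mm above the table and 130 mm past the hinge towards the stand's +y.
- tin_mid (a point): Centre (half-way up) of the tall plain metal bread tin: straight open cylinder 110 mm high, 68 mm outer diameter, wall 3 mm, bottom 4 mm, about 0.25 kg. Its z axis points from the closed bottom to the open mouth. At first it stands mouth up on the trough's floor at the end away from the peg, about 4 mm from each rail.
- small_tin: Low wide metal tin standing on the table, 90 mm diameter, 50 mm high, a bystander; origin under its centre.
- bowl: Steel bowl standing on the table, 150 mm diameter, 60 mm high, a bystander; origin under its centre.
- spatula: Spatula lying on the table beyond the stand, a bystander; origin under its middle.
There are look-alikes about, which are no part of the job. What is shaped like the part that bears tin_mid but orange or red is not meant.

How it is judged:
By the outcome, as a careful person would: the job done as asked, in the order asked, and still so for the second after the job is handed in, with the robot touching nothing.
It also fails if it takes over 72 s, if anything falls off the work surface, if the arm or the gripper's body presses on something with over 40 N, if the wrist force passes 120 N, or if a joint passes its speed limit or range.

## Working session

There is one attempt and no reset: what is moved stays moved. The work goes in short steps, Python scripts to look and compute and a tool call to move; the robot and the scene stay as the last step left them, time stands still between calls to the robot, and variables do not carry over. Pictures are saved under pics/ and viewed, about 8 in all and at most 12, crops included, and the job is handed in when it is done.

Besides the shell and the picture viewer there is one more tool, called after ">>>" in YAML: its name, and indented under it one key for each argument. servo_tool: Moves the arm, as the interface text tells. Its arguments: {"type":"object","properties":{"steps":{"type":"array","items":{"type":"array"}},"newtons":{"type":"number"}},"required":["steps"]}

```bash
mkdir -p pics; python3 - <<'E'
from rig import *
import cv2,numpy as np
print(sense()); print(grasp_offset)
for n in("scene","top","wrist"):
    c=camera_info(n);print(n,{k:np.round(v,3).tolist() if hasattr(v,'__len__') else v for k,v in c.items()})
a=grab_frame("scene");b=grab_frame("top")
cv2.imwrite("pics/s0.png",a[:,:,::-1]);cv2.imwrite("pics/t0.png",b[:,:,::-1])
E
```

```text
{'t': 0.0, 'qpos': array([ 9.92688197e-01,  3.81194011e-01,  1.29825292e+00, -2.21603887e-05,
        1.46360652e+00, -2.15316719e-01]), 'qvel': array([ 0.00126573,  0.00040744,  0.00075874, -0.00010143,  0.0002772 ,
       -0.00080245]), 'joint_efforts': array([ 9.86681789e-05, -4.48469174e+01, -2.31263298e+01, -2.72284269e-04,
        4.83468917e-03, -7.87560566e-05]), 'eef_pos': array([195.03896587, 513.94263482, 230.71549527]), 'tcp_rot': array([-1.35985734, -0.93690654,  0.93912544]), 'wrist_force': array([ 0.16523252, -0.87491342, -0.2514956 ]), 'ft_torque': array([ 0.01150652, -0.02926784, -0.00837501]), 'grip_width': 85.62979247270101}
18.700000000000003
scene {'fx': 424.1599332571332, 'fy': 424.1599332571332, 'cx': 318.01510906279856, 'cy': 188.70916726588862, 'world_to_cam': [[0.551, 0.835, 0.022, -306.502], [0.538, -0.335, -0.773, -211.58], [-0.638, 0.437, -0.634, 1775.896], [0.0, 0.0, 0.0, 1.0]]}
top {'fx': 362.89907391340154, 'fy': 362.89907391340154, 'cx': 323.37864757904623, 'cy': 193.90356264547336, 'world_to_cam': [[0.016, -1.0, -0.007, -4.8], [-0.987, -0.015, -0.158, 585.231], [0.157, 0.009, -0.987, 1209.877], [0.0, 0.0, 0.0, 1.0]]}
wrist {'fx': 309.70691628693146, 'fy': 309.70691628693146, 'cx': 317.42267219444324, 'cy': 198.8136772679448, 'mount': [[1.0, -0.001, 0.0, 0.681], [-0.0, -0.272, 0.962, -142.772], [-0.001, -0.962, -0.272, 69.746], [0.0, 0.0, 0.0, 1.0]]}
```

View pics/s0.png

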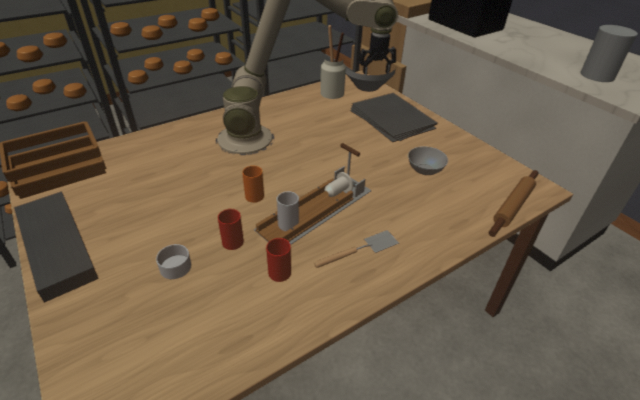

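View pics/t0.png

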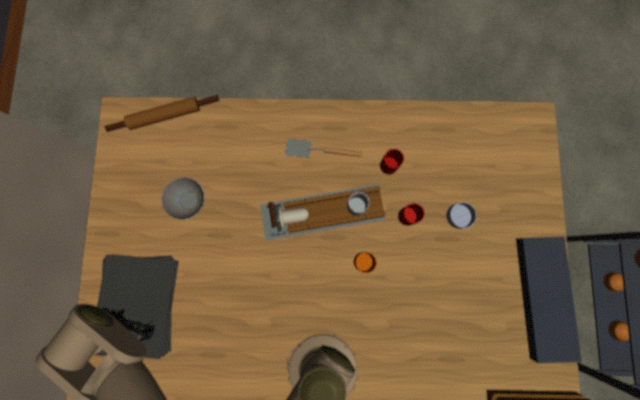

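The grey tin in the trough, at scene (288,210) and top (358,203), fits the description. The red and orange ones at top (411,214), (392,160) and (365,262) are look-alikes. I'll confirm with a crop.

```bash
python3 - <<'E'
import cv2,numpy as np
a=cv2.imread("pics/s0.png")[130:250,240:400];b=cv2.imread("pics/t0.png")[175:245,250:400]
a=cv2.resize(a,None,fx=2.5,fy=2.5,interpolation=cv2.INTER_CUBIC)
b=cv2.resize(b,None,fx=5,fy=5,interpolation=cv2.INTER_CUBIC)[:, :750]
o=np.zeros((600,750,3),np.uint8);o[:350]=b
a=cv2.resize(a,(333,250));o[350:,:333]=a
cv2.imwrite("pics/c0.png",o)
E
```

```text
(no output)
```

View pics/c0.png

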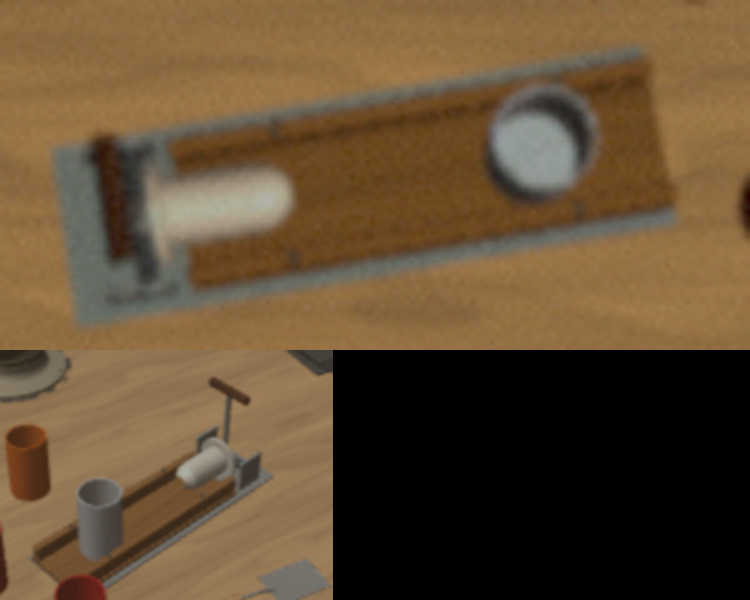

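The crop confirms it: grey tin with its rim centre near crop (543,143), which is top (358.6,203.6). The white peg lies level towards it, and the bar is at top (272,214.6). Now positions.

```bash
cat >h.py <<'E'
import numpy as np
from rig import camera_info
def ray(n,u,v):
    c=camera_info(n);M=np.array(c["world_to_cam"]);R,t=M[:3,:3],M[:3,3]
    return -R.T@t,R.T@np.array([(u-c["cx"])/c["fx"],(v-c["cy"])/c["fy"],1])
def onz(n,u,v,z):
    o,d=ray(n,u,v);return (o+d*(z-o[2])/d[2])
def proj(n,p):
    c=camera_info(n);q=np.array(c["world_to_cam"])@np.append(p,1);return np.array([c["cx"]+c["fx"]*q[0]/q[2],c["cy"]+c["fy"]*q[1]/q[2]])
E
python3 - <<'E'
from h import *
np.set_printoptions(precision=1,suppress=True)
f=lambda x,y:(250+x/5,175+y/5)
P=[onz("top",*f(*p),3)[:2] for p in((53,148),(78,325),(643,47),(677,222))]
print("plate",P,[np.linalg.norm(P[i]-P[j]) for i,j in((0,1),(2,3),(0,2),(1,3))])
d=(P[0]+P[1]-P[2]-P[3]);print("axis ang",np.degrees(np.arctan2(d[1],d[0])))
b=[onz("top",*f(*p),178)[:2] for p in((101,137),(120,260))];print("bar",b,np.linalg.norm(b[1]-b[0]),(b[0]+b[1])/2)
print("tin rim",onz("top",*f(543,143),120)[:2])
g=lambda x,y:(240+x/333*160,130+(y-350)/250*120)
print("peg tip top",onz("top",*f(280,198),60)[:2])
print("scene: rim",onz("scene",*g(100,494),120)[:2]," bar",onz("scene",*g(229,391),174)[:2])
E
```

```text
plate [array([550.1, 228.2]), array([425. , 205.2]), array([ 629.7, -193.2]), array([ 504.1, -216.2])] [np.float64(127.19872117006454), np.float64(127.72388354864653), np.float64(428.83799348196794), np.float64(428.74837991455246)]
axis ang 100.66125268925185
bar [array([535.2, 166.7]), array([459.7, 152.2])] 76.95067596718268 [497.5 159.4]
tin rim [ 543.4 -111. ]
peg tip top [511.1  62. ]
scene: rim [ 555.  -111.8]  bar [500.8 160.5]
```

```bash
cat >>h.py <<'E'
from scipy.spatial.transform import Rotation as Ro
from rig import sense
ys=np.array([-.185,.983,0]);ys/=np.linalg.norm(ys);zs=np.array([0,0,1.]);xs=np.cross(ys,zs)
O=np.array([516.8,61.5,0])
S=np.stack([xs,ys,zs],1)
def loc(p): return S.T@(np.asarray(p)-O)
def wor(p): return O+S@np.asarray(p,float)
def rot(pitch): # pitch below horizontal of the tool's pointing (deg): 0 = along +y, 90 = down
    a=np.radians(pitch);y=ys*np.cos(a)-zs*np.sin(a);return np.stack([xs,y,np.cross(xs,y)],1)
def go(p,pitch,R0=None,p0=None): # shift/turn of tcp target (stand coords) in tool axes
    s=sense();R0=Ro.from_rotvec(s["tcp_rot"]).as_matrix() if R0 is None else R0
    p0=s["eef_pos"] if p0 is None else p0
    d=R0.T@(wor(p)-p0)/10;w=Ro.from_matrix(R0.T@rot(pitch)).as_rotvec()
    print("turn",np.round(w,3).tolist(),"shift",np.round(d,2).tolist())
def st():
    s=sense();R=Ro.from_rotvec(s["tcp_rot"]).as_matrix();l=S.T@R
    print("t",round(s["t"],2),"tcp",np.round(loc(s["eef_pos"]),1),"y",np.round(l[:,1],3),"z",np.round(l[:,2],3),"x",np.round(l[:,0],3),"q",np.round(s["qpos"],2),"F",np.round(S.T@s["wrist_force"],1),"w",round(s["grip_width"],1))
E
python3 - <<'E'
from h import *
np.set_printoptions(precision=1,suppress=True)
for n,u,v,z in(("red1",411,214,110),("red2",392,160,110),("orange",365,262,110),("small",461,215,50),("bowl",183,198,60),("tin",358.6,203.6,120)):
    print(n,onz("top",u,v,z),loc(onz("top",u,v,z)))
st()
s=sense();R=Ro.from_rotvec(s["tcp_rot"]).as_matrix();print(R.round(2))
go((0,-290,300),60)
E
```

```text
red1 [ 513.2 -282.1  110. ] [ -67.1 -337.   110. ]
red2 [ 692.8 -222.9  110. ] [ 120.4 -312.1  110. ]
orange [ 357.4 -132.4  110. ] [-192.5 -161.1  110. ]
small [ 518.8 -466.3   50. ] [ -95.6 -519.1   50. ]
bowl [561.6 485.   60. ] [122.4 407.9  60. ]
tin [ 543.4 -111.   120. ] [  -5.8 -174.5  120. ]
t 0.1 tcp [-232.5  504.2  230.8] y [-0. -0. -1.] z [-0.9  0.5  0. ] x [ 0.5  0.9 -0. ] q [ 1.   0.4  1.3  0.   1.5 -0.2] F [-0.4 -0.1  0.2] w 85.1
[[ 0.3 -0.  -0.9]
 [ 0.9 -0.   0.3]
 [-0.  -1.   0. ]]
turn [0.477, 0.997, -0.269] shift [-55.64, -6.87, -61.26]
```

>>> servo_tool:
  steps:
    - [[0.477,0.997,-0.269],[-55.64,-6.87,-61.26],100]
    - [[0.477,0.997,-0.269],[-55.64,-6.87,-61.26],100]
    - [[0.477,0.997,-0.269],[-55.64,-6.87,-61.26],100]
    - [[0.477,0.997,-0.269],[-55.64,-6.87,-61.26],100]
    - [[0.477,0.997,-0.269],[-55.64,-6.87,-61.26],100]
    - [[0.477,0.997,-0.269],[-55.64,-6.87,-61.26],100]
    - [[0.477,0.997,-0.269],[-55.64,-6.87,-61.26],100]
    - [[0.477,0.997,-0.269],[-55.64,-6.87,-61.26],100]

```text
t: 1.1
eef_pos: [420.7, 69.7, 272.5]
tcp_rot: [-1.043, -0.097, 0.167]
wrist_force: [1.4, 1.1, 0.8]
grip_width: 85.2
```

```bash
python3 - <<'E'
from h import *
st();go((0,-260,170),40)
E
```

```text
t 1.1 tcp [-93.   25.8 272.5] y [ 0.002  0.501 -0.865] z [0.001 0.865 0.501] x [ 1.    -0.001  0.001] q [-0.39  0.2   1.55  0.44  1.69 -0.59] F [1.6 0.8 0.8] w 85.2
turn [0.348, -0.0, 0.002] shift [9.33, -5.44, -29.87]
```

>>> servo_tool:
  steps:
    - [[0.348,0,0.002],[9.33,-5.44,-29.87],100]
    - [[0.348,0,0.002],[9.33,-5.44,-29.87],100]
    - [[0.348,0,0.002],[9.33,-5.44,-29.87],100]
    - [[0.348,0,0.002],[9.33,-5.44,-29.87],100]
    - [[0.348,0,0.002],[9.33,-5.44,-29.87],100]
    - [[0.348,0,0.002],[9.33,-5.44,-29.87],100]
    - [[0.348,0,0.002],[9.33,-5.44,-29.87],100]
    - [[0.348,0,0.002],[9.33,-5.44,-29.87],100]

```text
t: 2.1
eef_pos: [564.7, -190.4, 171.1]
tcp_rot: [-0.697, -0.066, 0.181]
wrist_force: [0.0, 0.1, 0.3]
grip_width: 85.3
```

```bash
python3 - <<'E'
from h import *
from rig import grab_frame
import cv2
st();go((0,-155,59),40)
cv2.imwrite("pics/w1.png",grab_frame("wrist")[:,:,::-1])
E
```

```text
t 2.1 tcp [   0.5 -256.4  171.1] y [-0.002  0.766 -0.643] z [-0.002  0.643  0.766] x [1.    0.003 0.   ] q [-0.73  0.79  0.98  0.55  2.06 -0.84] F [0.  0.1 0.3] w 85.3
turn [0.001, 0.002, -0.002] shift [-0.03, 14.98, -2.06]
```

View pics/w1.png

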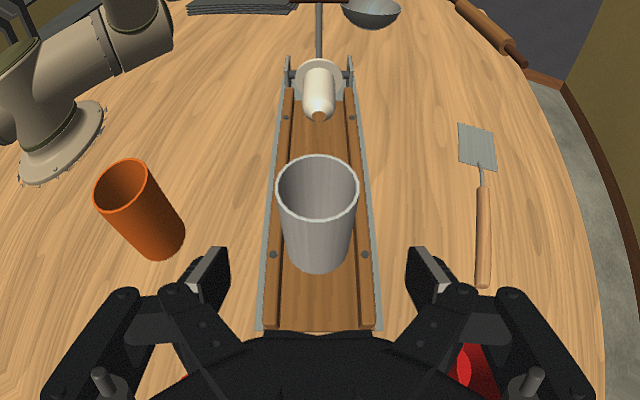

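The tin's rim is centred at about (317,189), dead ahead in the trough. The peg is at (319,90) and the jaws are open on either side. I'll cast wrist rays to refine.

```bash
cat >>h.py <<'E'
import cv2
def wonz(u,v,z,s):
    c=camera_info("wrist");M=np.array(c["mount"]);R=Ro.from_rotvec(s["tcp_rot"]).as_matrix()
    d=cv2.fisheye.undistortPoints(np.array([[[u,v]]],float),np.array([[c["fx"],0,c["cx"]],[0,c["fy"],c["cy"]],[0,0,1]]),np.zeros(4))[0,0]
    D=R@M[:3,:3]@np.array([*d,1]);o=s["eef_pos"]+R@M[:3,3]
    return loc(o+D*(z-o[2])/D[2])
E
python3 - <<'E'
from h import *
s=sense();np.set_printoptions(precision=1,suppress=True)
for n,u,v,z in(("rimL",275,188,120),("rimR",359.5,188,120),("rimfar",318,154,120),("rimnear",317,226,120),("plateL near",258,325,3),("plateR near",382,325,3),("plateL far",281,125,3),("plateR far",361,125,3),("cheekL",288.5,57,62),("cheekR",348,57,62),("pegtip",319,121,44)):
    print(n,wonz(u,v,z,s))
E
```

```text
rimL [ -33.2 -176.9  120. ]
rimR [  33.4 -176.8  120. ]
rimfar [   0.6 -140.9  120. ]
rimnear [  -0.  -210.9  120. ]
plateL near [ -59.6 -262.     3. ]
plateR near [  65.9 -262.     3. ]
plateL far [-54.7  26.    3. ]
plateR far [65.5 26.6  3. ]
cheekL [-46.9 128.3  62. ]
cheekR [ 49.  128.7  62. ]
pegtip [  2.1 -12.   44. ]
```

>>> servo_tool:
  steps:
    - [[0,0,0],[0,3,-2.1],100]
    - [[0,0,0],[0,7,-2.1],100]
    - [[0,0,0],[0,10.5,-2.1],100]
    - [[0,0,0],[0,13,-2.1],100]
    - [[0,0,0],[0,14.8,-2.1],100]
    - [[0,0,0],[0,14.8,-2.1],100]
    - [[0,0,0],[0,14.8,-2.1],60]
    - [[0,0,0],[0,14.8,-2.1],60]
  newtons: 40

```text
t: 3.15
eef_pos: [546.7, -94.2, 60.1]
tcp_rot: [-0.697, -0.067, 0.179]
wrist_force: [-0.2, -2.3, 6.3]
grip_width: 66.3
```

>>> servo_tool:
  steps:
    - [[0,0,0],[0,0,0],50]
    - [[0,0,0],[0,0,0],50]
    - [[0,0,0],[0,0,0],50]
    - [[0,0,0],[0,0,0],50]
  newtons: 40

```text
t: 3.65
eef_pos: [546.7, -94.2, 60.1]
tcp_rot: [-0.697, -0.067, 0.179]
wrist_force: [-0.1, -3.1, 6.3]
grip_width: 66.6
```

```bash
python3 - <<'E'
from h import *
st()
E
```

```text
t 3.65 tcp [   0.6 -158.5   60.1] y [ 0.     0.765 -0.643] z [-0.002  0.643  0.765] x [1.    0.001 0.001] q [-0.64  0.82  1.3   0.55  1.72 -0.95] F [-0.6 -3.1  6.3] w 66.6
```

```bash
cat >>h.py <<'E'
def pt(c,pitch,d=25): # tcp for contact point c
    a=np.radians(pitch);return np.array(c)+d*np.array([0,np.cos(a),-np.sin(a)])
E
python3 - <<'E'
from h import *
go(pt((0.6,-180,105),40),40)
for p in (50,60,70,80,90,100): go(pt((0.6,-182,118),p),p)
E
```

```text
turn [0.001, 0.002, 0.0] shift [0.01, -2.03, 2.06]
turn [-0.174, 0.002, 0.0] shift [0.01, -3.06, 2.49]
turn [-0.348, 0.002, 0.001] shift [0.01, -3.17, 2.07]
turn [-0.523, 0.002, 0.001] shift [0.01, -3.36, 1.67]
turn [-0.697, 0.002, 0.001] shift [0.01, -3.61, 1.32]
turn [-0.872, 0.002, 0.001] shift [0.01, -3.92, 1.01]
turn [-1.046, 0.001, 0.001] shift [0.0, -4.27, 0.76]
```

>>> servo_tool:
  steps:
    - [[0,0,0],[0,-1.0,1.2],50]
    - [[0,0,0],[0,-2.0,2.4],50]
    - [[-0.174,0,0],[0,-3.06,2.49],50]
    - [[-0.348,0,0],[0,-3.17,2.07],50]
    - [[-0.523,0,0],[0,-3.36,1.67],50]
    - [[-0.697,0,0],[0,-3.61,1.32],50]
    - [[-0.872,0,0],[0,-3.92,1.01],50]
    - [[-1.046,0,0],[0,-4.27,0.76],50]

```text
t: 4.65
eef_pos: [551.6, -120.6, 93.7]
tcp_rot: [-1.744, -0.165, 0.135]
wrist_force: [-1.0, -0.7, -4.1]
grip_width: 66.4
```

```bash
python3 - <<'E'
from h import *
st()
for p,z in ((110,112),(120,100),(130,80),(130,65)): go(pt((0.6,-185,z),p),p)
E
```

```text
t 4.65 tcp [   0.5 -185.4   93.7] y [ 0.002 -0.178 -0.984] z [-0.     0.984 -0.178] x [1.    0.001 0.002] q [-0.35  0.52  1.51 -0.18  1.02 -0.45] F [-1.1 -0.5 -4.1] w 66.4
turn [-0.17, 0.0, 0.002] shift [0.0, 0.66, -0.71]
turn [-0.345, 0.0, 0.002] shift [0.0, 1.73, -0.92]
turn [-0.519, -0.0, 0.002] shift [-0.0, 3.51, -0.96]
turn [-0.519, -0.0, 0.002] shift [-0.01, 4.99, -0.69]
```

>>> servo_tool:
  steps:
    - [[-0.17,0,0],[0,0.66,-0.71],50]
    - [[-0.345,0,0],[0,1.73,-0.92],50]
    - [[-0.519,0,0],[0,3.51,-0.96],50]
    - [[-0.519,0,0],[0,4.99,-0.69],50]
    - [[-0.519,0,0],[0,4.99,-0.69],50]
    - [[-0.519,0,0],[0,4.99,-0.69],50]

```text
t: 5.4
eef_pos: [554.8, -136.2, 45.4]
tcp_rot: [-2.255, -0.212, 0.097]
wrist_force: [0.3, -0.0, -3.1]
grip_width: 66.0
```

```bash
python3 - <<'E'
from h import *
from rig import grab_frame
st()
for z in (55,50,47,45): go(pt((1.5,-185,z),130),130)
a=grab_frame("scene")[130:250,230:400,::-1];cv2.imwrite("pics/s2.png",cv2.resize(a,None,fx=4,fy=4,interpolation=cv2.INTER_CUBIC))
E
```

```text
t 5.4 tcp [   0.8 -201.3   45.4] y [ 0.002 -0.639 -0.769] z [ 0.001  0.769 -0.639] x [1.    0.    0.002] q [-0.18  0.65  1.67 -0.97  0.81  0.33] F [ 0.3 -0.1 -3.1] w 66.0
turn [-0.005, -0.001, 0.002] shift [0.07, 0.72, 0.63]
turn [-0.005, -0.001, 0.002] shift [0.07, 1.11, 0.95]
turn [-0.005, -0.001, 0.002] shift [0.07, 1.34, 1.14]
turn [-0.005, -0.001, 0.002] shift [0.07, 1.49, 1.27]
```

View pics/s2.png

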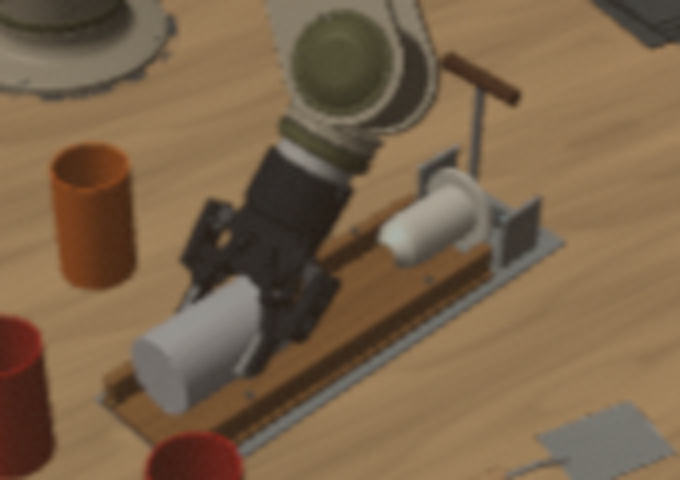

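Contact is at about z 65, and the lower finger corners are just above the rails. I'll put the tail down first and then release.

```bash
python3 - <<'E'
from h import *
go(pt((1.8,-185,66),118),118);go(pt((1.8,-185,62),118),118)
E
```

```text
turn [0.204, -0.001, 0.002] shift [0.1, -0.18, 0.46]
turn [0.204, -0.001, 0.002] shift [0.1, 0.13, 0.72]
```

>>> servo_tool:
  steps:
    - [[0.1,0,0],[0.1,-0.1,0.2],50]
    - [[0.204,0,0],[0.1,-0.18,0.46],50]
    - [[0.204,0,0],[0.1,0.13,0.72],50]
    - [[0.204,0,0],[0.1,0.13,0.72],50]
    - [[0.204,0,0],[0.1,0.13,0.72],50]

```text
t: 6.08
eef_pos: [554.2, -130.7, 38.3]
tcp_rot: [-2.053, -0.193, 0.117]
wrist_force: [0.1, -0.6, -3.3]
grip_width: 66.5
```

>>> servo_tool:
  steps:
    - [[0,0,0],[0,0,0],84]
    - [[0,0,0],[0,0,0],90]
    - [[0,0,0],[0,0,0],100]
    - [[0,0,0],[0,0,0],100]
    - [[0,0,0],[0,-4,0],100]
    - [[0,0,0],[0,-8,0],100]
    - [[0,0,0],[0,-12,0],100]
    - [[0,0,0],[0,-14,0],100]

```text
t: 7.08
eef_pos: [542.5, -65.7, 164.3]
tcp_rot: [-2.053, -0.195, 0.114]
wrist_force: [0.7, 1.3, -0.5]
grip_width: 85.5
```

```bash
python3 - <<'E'
from h import *
from rig import grab_frame
st()
go((2,-300,200),90)
a=grab_frame("scene")[130:250,230:400,::-1];cv2.imwrite("pics/s3.png",cv2.resize(a,None,fx=4,fy=4,interpolation=cv2.INTER_CUBIC))
E
```

```text
t 7.08 tcp [   1.7 -129.7  164.3] y [ 0.003 -0.47  -0.883] z [-0.001  0.883 -0.47 ] x [1.    0.002 0.002] q [-0.13  0.43  1.53 -0.53  1.08 -0.08] F [ 0.9  1.1 -0.5] w 85.5
turn [0.489, 0.002, 0.003] shift [-0.0, 4.85, -16.71]
```

View pics/s3.png

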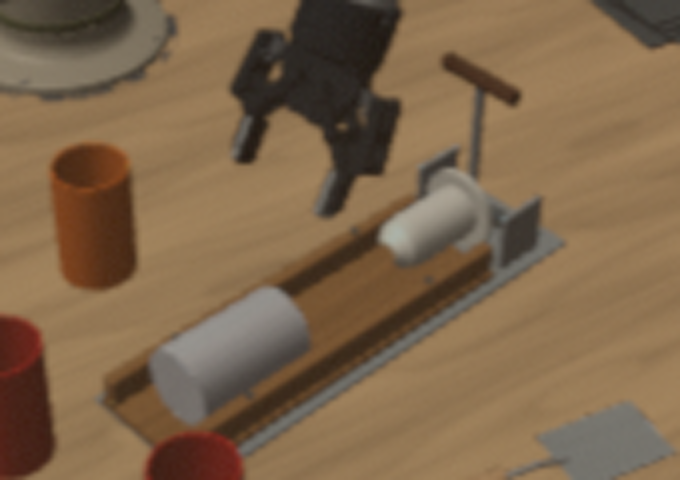

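The tin lies flat in the trough with its mouth towards the peg, its bottom disc centred at crop (181,384). Next I'll go behind it with shut fingers and push.

```bash
python3 - <<'E'
from h import *
print(loc(onz("scene",230+181/4,130+384/4,44)), loc(onz("scene",230+181/4,130+423/4,10)))
go((2,-272,170),100);go((2,-272,60),100);go((2,-272,38),100)
E
```

```text
[   7.20270758 -233.46915088   44.        ] [  12.96790405 -240.09498594   10.        ]
turn [0.316, 0.001, 0.005] shift [-0.07, 6.35, -12.79]
turn [0.316, 0.001, 0.005] shift [-0.12, 16.06, -7.61]
turn [0.316, 0.001, 0.005] shift [-0.13, 18.0, -6.57]
```

>>> servo_tool:
  steps:
    - [[0.16,0,0],[0,2,-6.5],0]
    - [[0.316,0,0],[0,6.35,-12.79],0]
    - [[0.316,0,0],[0,6.35,-12.79],0]
    - [[0.316,0,0],[0,6.35,-12.79],0]
    - [[0.316,0,0],[-0.1,11,-10.3],0]
    - [[0.316,0,0],[-0.1,16.06,-7.61],0]
    - [[0.316,0,0],[-0.1,18,-6.57],0]
    - [[0.316,0,0],[-0.1,18,-6.57],0]

```text
t: 8.12
eef_pos: [567.0, -204.2, 32.5]
tcp_rot: [-1.736, -0.163, 0.142]
wrist_force: [-0.2, -0.4, 0.5]
grip_width: -0.1
```

```bash
python3 - <<'E'
from h import *
st()
for p,y in ((95,-250),(90,-230),(85,-200),(80,-170)): go((1,y,38),p)
E
```

```text
t 8.12 tcp [ 2.000e-01 -2.703e+02  3.250e+01] y [-0.003 -0.169 -0.986] z [-0.004  0.986 -0.169] x [ 1.     0.004 -0.004] q [-0.48  0.65  1.47 -0.17  0.92 -0.58] F [-0.2 -0.4  0.5] w -0.1
turn [0.083, 0.004, -0.003] shift [0.09, -0.88, 1.91]
turn [0.17, 0.004, -0.003] shift [0.1, -1.22, 3.88]
turn [0.257, 0.004, -0.003] shift [0.11, -1.73, 6.84]
turn [0.345, 0.004, -0.004] shift [0.12, -2.24, 9.8]
```

>>> servo_tool:
  steps:
    - [[0.05,0,0],[0.1,-0.6,1.0],0]
    - [[0.1,0,0],[0.1,-0.9,2.0],0]
    - [[0.14,0,0],[0.1,-1.1,3.0],0]
    - [[0.17,0,0],[0.1,-1.22,4.0],0]
    - [[0.22,0,0],[0.1,-1.5,5.3],0]
    - [[0.257,0,0],[0.1,-1.73,6.8],0]
    - [[0.3,0,0],[0.1,-2.0,8.3],0]
    - [[0.345,0,0],[0.1,-2.24,9.8],0]

```text
t: 9.12
eef_pos: [549.7, -106.5, 39.3]
tcp_rot: [-1.391, -0.131, 0.157]
wrist_force: [0.5, -1.0, -1.6]
grip_width: -0.3
```

```bash
python3 - <<'E'
from h import *
from rig import grab_frame
st()
cv2.imwrite("pics/w4.png",grab_frame("wrist")[:,:,::-1])
go((1,-120,38),80);go((1,-70,38),80);
E
```

```text
t 9.12 tcp [   1.3 -171.2   39.3] y [-0.001  0.174 -0.985] z [-0.002  0.985  0.174] x [ 1.     0.002 -0.   ] q [-0.47  0.64  1.48  0.15  1.14 -0.73] F [ 0.3 -1.1 -1.6] w -0.3
turn [-0.004, 0.002, -0.002] shift [0.01, 1.0, 4.9]
turn [-0.004, 0.002, -0.002] shift [0.02, 1.88, 9.82]
```

View pics/w4.png

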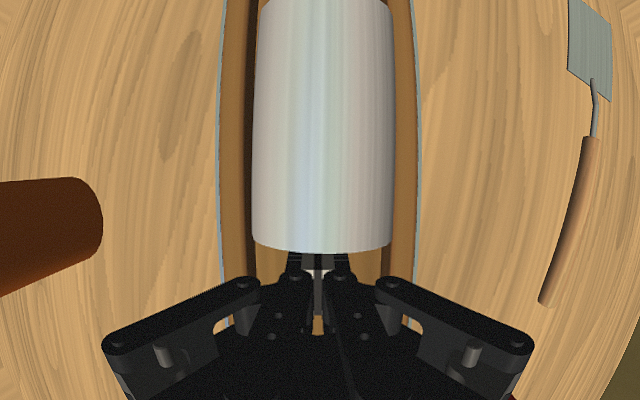

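>>> servo_tool:
  steps:
    - [[0,0,0],[0,0.25,1.4],0]
    - [[0,0,0],[0,0.5,2.8],0]
    - [[0,0,0],[0,0.8,4.2],0]
    - [[0,0,0],[0,1.0,5.6],0]
    - [[0,0,0],[0,1.3,7.0],0]
    - [[0,0,0],[0,1.55,8.2],0]
    - [[0,0,0],[0,1.75,9.2],0]
    - [[0,0,0],[0,1.88,9.8],0]

```text
t: 10.18
eef_pos: [531.4, -9.3, 37.7]
tcp_rot: [-1.394, -0.131, 0.156]
wrist_force: [0.7, -3.1, 3.0]
grip_width: -0.3
```

```bash
python3 - <<'E'
from h import *
st()
go((1,-56,40),80);go((1,-50,40),80);go((1,-44,40),80)
E
```

```text
t 10.18 tcp [  1.3 -72.3  37.7] y [-0.     0.172 -0.985] z [-0.002  0.985  0.172] x [1.    0.002 0.   ] q [-0.32  0.59  1.58  0.17  1.06 -0.6 ] F [ 0.1 -3.2  3. ] w -0.3
turn [0.002, 0.002, -0.0] shift [-0.03, 0.05, 1.64]
turn [0.002, 0.002, -0.0] shift [-0.03, 0.16, 2.23]
turn [0.002, 0.002, -0.0] shift [-0.02, 0.26, 2.82]
```

>>> servo_tool:
  steps:
    - [[0,0,0],[0,0.0,0.4],0]
    - [[0,0,0],[0,0.0,0.8],0]
    - [[0,0,0],[0,0.0,1.2],0]
    - [[0,0,0],[0,0.05,1.6],0]
    - [[0,0,0],[0,0.1,1.9],0]
    - [[0,0,0],[0,0.15,2.2],0]
    - [[0,0,0],[0,0.15,2.2],0]

```text
t: 11.05
eef_pos: [527.3, 12.1, 40.0]
tcp_rot: [-1.394, -0.131, 0.156]
wrist_force: [-0.2, -0.2, -0.5]
grip_width: -0.1
```

```bash
python3 - <<'E'
from h import *
from rig import grab_frame
st()
a=grab_frame("scene")[130:250,230:400,::-1];cv2.imwrite("pics/s5.png",cv2.resize(a,None,fx=4,fy=4,interpolation=cv2.INTER_CUBIC))
E
```

```text
t 11.05 tcp [  1.2 -50.5  40. ] y [-0.     0.172 -0.985] z [-0.002  0.985  0.172] x [ 1.     0.002 -0.   ] q [-0.28  0.58  1.6   0.18  1.05 -0.56] F [-0.2 -0.1 -0.5] w -0.1
```

View pics/s5.png

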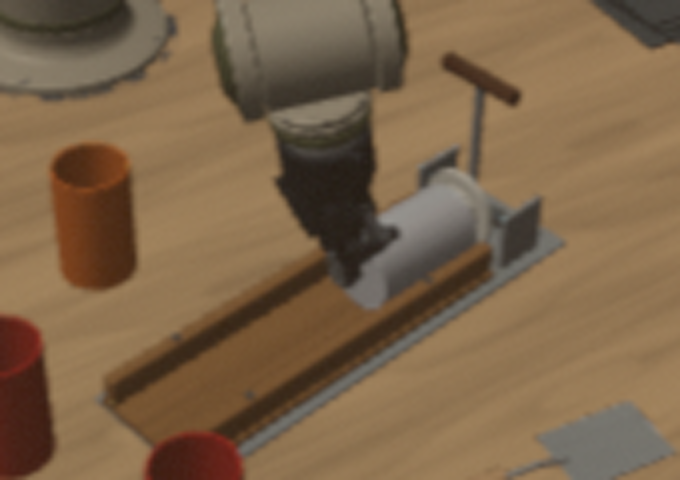

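The tin is over the peg, nearly at the disc. Now slow steps until the force rises.

>>> servo_tool:
  steps:
    - [[0,0,0],[0,0,0.2],0]
    - [[0,0,0],[0,0,0.4],0]
    - [[0,0,0],[0,0,0.6],0]
    - [[0,0,0],[0,0,0.7],0]

```text
t: 11.6
eef_pos: [526.1, 18.6, 41.2]
tcp_rot: [-1.394, -0.131, 0.156]
wrist_force: [0.2, -1.4, -1.9]
grip_width: -0.1
```

>>> servo_tool:
  steps:
    - [[0,0,0],[0,0,0.1],0]
    - [[0,0,0],[0,0,0.2],0]
    - [[0,0,0],[0,0,0.3],0]

```text
t: 11.98
eef_pos: [525.5, 21.5, 41.7]
tcp_rot: [-1.394, -0.131, 0.156]
wrist_force: [0.1, -1.1, -0.3]
grip_width: -0.5
```

>>> servo_tool:
  steps:
    - [[0,0,0],[0,0,0.1],0]
    - [[0,0,0],[0,0,0.2],0]
    - [[0,0,0],[0,0,0.3],0]

```text
t: 12.35
eef_pos: [525.0, 24.4, 42.2]
tcp_rot: [-1.394, -0.131, 0.156]
wrist_force: [0.3, -2.2, -1.7]
grip_width: -0.2
```

>>> servo_tool:
  steps:
    - [[0,0,0],[0,0,0.1],0]
    - [[0,0,0],[0,0,0.2],0]

```text
t: 12.6
eef_pos: [525.2, 25.7, 42.6]
tcp_rot: [-1.395, -0.132, 0.155]
wrist_force: [2.2, -5.8, -1.8]
grip_width: 0.0
```

>>> servo_tool:
  steps:
    - [[0,0,0],[0,0,0.1],0]
    - [[0,0,0],[0,0,0.15],0]
    - [[0,0,0],[0,0,0.15],0]

```text
t: 12.98
eef_pos: [525.7, 25.9, 42.8]
tcp_rot: [-1.398, -0.133, 0.154]
wrist_force: [2.9, -10.6, -3.7]
grip_width: -0.1
```

```bash
python3 - <<'E'
from h import *
from rig import grab_frame
st()
b=grab_frame("top")[:,:,::-1][185:235,255:355];a=grab_frame("scene")[:,:,::-1][160:210,310:380]
o=np.zeros((600,640,3),np.uint8);o[:320]=cv2.resize(b,(640,320),interpolation=cv2.INTER_CUBIC);o[320:,:392]=cv2.resize(a,(392,280),interpolation=cv2.INTER_CUBIC)
cv2.imwrite("pics/c6.png",o)
E
```

```text
t 12.97 tcp [  2.2 -36.6  42.8] y [ 0.002  0.168 -0.986] z [-0.002  0.986  0.168] x [1.    0.001 0.002] q [-0.25  0.57  1.61  0.18  1.04 -0.54] F [  0.9 -10.9  -3.7] w -0.1
```

View pics/c6.png

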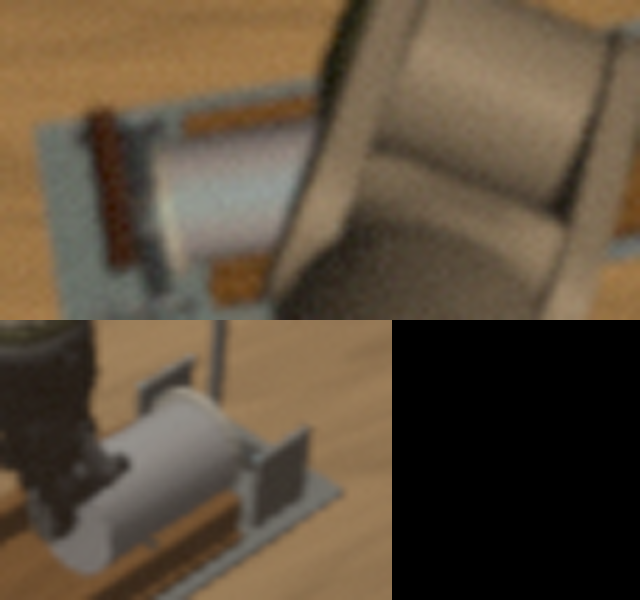

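The tin's rim is against the disc: no gap shows, and force rose to 11 N with no motion. Now to the lever.

```bash
cat >>h.py <<'E'
def gob(p): # tool down, tool x = +ys, z=-xs
    s=sense();R0=Ro.from_rotvec(s["tcp_rot"]).as_matrix();T=np.stack([ys,-zs,-xs],1)
    print("turn",np.round(Ro.from_matrix(R0.T@T).as_rotvec(),3).tolist(),"shift",np.round(R0.T@(wor(p)-s["eef_pos"])/10,2).tolist())
E
python3 - <<'E'
from h import *
f=lambda x,y:(250+x/5,175+y/5)
for p in((101,137),(120,260)): print(loc(onz("top",*f(*p),178)))
go((2,-60,100),80);go((2,-70,260),80);gob((-27,100,260))
E
```

```text
[ 37.58252665 100.00912254 178.        ]
[-39.36731917  99.65168755 178.        ]
turn [0.006, 0.001, 0.002] shift [-0.01, -6.03, -1.35]
turn [0.006, 0.001, 0.002] shift [0.03, -21.97, 0.35]
turn [-0.131, -1.565, 0.134] shift [-2.85, -19.12, 17.12]
```

>>> servo_tool:
  steps:
    - [[0,0,0],[0,0,-1.0],0]
    - [[0,0,0],[0,-1,-2.0],0]
    - [[0,0,0],[0,-6.0,-2.0],0]
    - [[0,0,0],[0,-12,-1.0],30]
    - [[0,0,0],[0,-18,0],50]
    - [[0,0,0],[0,-22,0.3],50]
    - [[0,0,0],[0,-22,0.3],50]

```text
t: 13.95
eef_pos: [531.6, -7.1, 263.4]
tcp_rot: [-1.396, -0.136, 0.152]
wrist_force: [-0.3, -0.1, -0.8]
grip_width: 42.6
```

```bash
python3 - <<'E'
from h import *
st();gob((-27,100,260))
E
```

```text
t 13.95 tcp [  1.8 -70.1 263.4] y [ 0.005  0.169 -0.986] z [-0.002  0.986  0.169] x [1.    0.001 0.006] q [-0.31  0.35  1.27  0.15  1.6  -0.5 ] F [-0.3 -0.  -0.8] w 42.6
turn [-0.129, -1.565, 0.138] shift [-2.86, 3.2, 16.72]
```

>>> servo_tool:
  steps:
    - [[-0.129,-1.565,0.138],[-2.86,3.2,16.72],50]
    - [[-0.129,-1.565,0.138],[-2.86,3.2,16.72],50]
    - [[-0.129,-1.565,0.138],[-2.86,3.2,16.72],50]
    - [[-0.129,-1.565,0.138],[-2.86,3.2,16.72],50]
    - [[-0.129,-1.565,0.138],[-2.86,3.2,16.72],50]
    - [[-0.129,-1.565,0.138],[-2.86,3.2,16.72],50]
    - [[-0.129,-1.565,0.138],[-2.86,3.2,16.72],50]
    - [[-0.129,-1.565,0.138],[-2.86,3.2,16.72],50]

```text
t: 14.95
eef_pos: [470.5, 155.2, 256.2]
tcp_rot: [-1.135, -1.287, 1.296]
wrist_force: [0.8, -0.7, 0.1]
grip_width: 42.8
```

```bash
python3 - <<'E'
from h import *
from rig import grab_frame
st();gob((-27,100,200));gob((-27,100,156))
cv2.imwrite("pics/w7.png",grab_frame("wrist")[:,:,::-1])
E
```

```text
t 14.95 tcp [-28.1 100.7 256.2] y [-0.014  0.009 -1.   ] z [-0.997  0.069  0.015] x [0.069 0.998 0.008] q [ 0.08  0.27  1.39  0.01  1.5  -1.61] F [ 0.7 -0.8  0.1] w 42.8
turn [-0.014, -0.069, 0.009] shift [-0.11, 5.62, -0.2]
turn [-0.014, -0.069, 0.009] shift [-0.14, 10.02, -0.27]
```

View pics/w7.png

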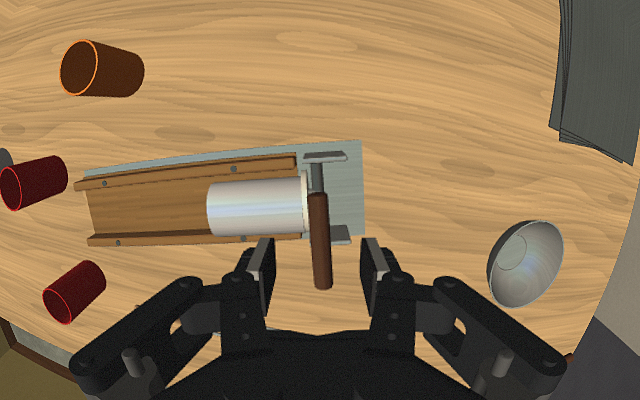

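The bar (cols 309–332) sits between the open pads, and the tin is against the disc. Descend and grip.

>>> servo_tool:
  steps:
    - [[-0.014,-0.069,0.009],[-0.1,2,-0.1],50]
    - [[-0.014,-0.069,0.009],[-0.1,4,-0.2],50]
    - [[-0.014,-0.069,0.009],[-0.14,6.5,-0.27],50]
    - [[-0.014,-0.069,0.009],[-0.14,8.5,-0.27],50]
    - [[-0.014,-0.069,0.009],[-0.14,10,-0.27],50]
    - [[-0.014,-0.069,0.009],[-0.14,10,-0.27],50]

```text
t: 15.75
eef_pos: [471.7, 154.8, 155.9]
tcp_rot: [-1.118, -1.337, 1.339]
wrist_force: [0.7, 0.3, 0.2]
grip_width: 42.5
```

>>> servo_tool:
  steps:
    - [[0,0,0],[0,0,0],10]
    - [[0,0,0],[0,0,0],10]
    - [[0,0,0],[0,0,0],10]
    - [[0,0,0],[0,0,0],10]
    - [[0,0,0],[0,0,0],10]
  newtons: 30

```text
t: 16.38
eef_pos: [472.5, 156.3, 157.9]
tcp_rot: [-1.119, -1.344, 1.337]
wrist_force: [-1.0, 6.9, 1.7]
grip_width: 14.6
```

```bash
python3 - <<'E'
from h import *
st()
s=sense();p=loc(s["eef_pos"])
for a in range(5,41,5):
    r=np.radians(a);gob(p+130*np.array([0,np.sin(r),np.cos(r)-1]))
E
```

```text
t 16.38 tcp [-26.  101.4 157.9] y [ 0.003  0.002 -1.   ] z [-1.     0.007 -0.003] x [0.007 1.    0.002] q [ 0.08  0.36  1.56  0.    1.22 -1.67] F [0.3 6.9 1.7] w 14.6
turn [0.003, -0.007, 0.002] shift [1.13, 0.05, 0.01]
turn [0.003, -0.007, 0.002] shift [2.26, 0.2, 0.02]
turn [0.003, -0.007, 0.002] shift [3.36, 0.45, 0.02]
turn [0.003, -0.007, 0.002] shift [4.44, 0.79, 0.03]
turn [0.003, -0.007, 0.002] shift [5.49, 1.23, 0.04]
turn [0.003, -0.007, 0.002] shift [6.5, 1.76, 0.05]
turn [0.003, -0.007, 0.002] shift [7.45, 2.37, 0.06]
turn [0.003, -0.007, 0.002] shift [8.35, 3.06, 0.06]
```

>>> servo_tool:
  steps:
    - [[0,0,0],[1.13,0.05,0],10]
    - [[0,0,0],[2.26,0.2,0],10]
    - [[0,0,0],[3.36,0.45,0],10]
    - [[0,0,0],[4.44,0.79,0],10]
    - [[0,0,0],[5.49,1.23,0],10]
    - [[0,0,0],[6.5,1.76,0],10]
    - [[0,0,0],[7.45,2.37,0],10]
    - [[0,0,0],[8.35,3.06,0],10]

```text
t: 17.38
eef_pos: [457.7, 236.9, 127.1]
tcp_rot: [-1.122, -1.341, 1.341]
wrist_force: [-1.4, -2.4, 7.5]
grip_width: 14.7
```

```bash
python3 - <<'E'
from h import *
st()
print(np.degrees(np.arctan2(loc(sense()["eef_pos"])[1]-101, loc(sense()["eef_pos"])[2]-28)))
for a in range(45,86,5):
    r=np.radians(a);gob((-26,101+130*np.sin(r),27+130*np.cos(r)))
E
```

```text
t 17.38 tcp [-25.6 183.3 127.1] y [ 0.002 -0.002 -1.   ] z [-1.     0.007 -0.002] x [ 0.007  1.    -0.002] q [ 0.25  0.42  1.56 -0.    1.16 -1.5 ] F [-1.9 -2.1  7.5] w 14.7
39.69671260876225
turn [0.002, -0.007, -0.002] shift [0.96, 0.82, 0.04]
turn [0.002, -0.007, -0.002] shift [1.73, 1.65, 0.05]
turn [0.002, -0.007, -0.002] shift [2.42, 2.55, 0.06]
turn [0.002, -0.007, -0.002] shift [3.04, 3.51, 0.06]
turn [0.002, -0.007, -0.002] shift [3.56, 4.51, 0.07]
turn [0.002, -0.007, -0.002] shift [4.0, 5.56, 0.07]
turn [0.002, -0.007, -0.002] shift [4.34, 6.64, 0.08]
turn [0.002, -0.007, -0.002] shift [4.59, 7.75, 0.08]
turn [0.002, -0.007, -0.002] shift [4.74, 8.87, 0.09]
```

>>> servo_tool:
  steps:
    - [[0,0,0],[0.96,0.82,0],10]
    - [[0,0,0],[1.73,1.65,0],10]
    - [[0,0,0],[2.42,2.55,0],10]
    - [[0,0,0],[3.04,3.51,0],10]
    - [[0,0,0],[3.56,4.51,0],10]
    - [[0,0,0],[4.0,5.56,0],10]
    - [[0,0,0],[4.34,6.64,0],10]
    - [[0,0,0],[4.59,7.75,0],10]

```text
t: 18.38
eef_pos: [449.6, 282.1, 49.2]
tcp_rot: [-1.121, -1.341, 1.341]
wrist_force: [1.0, -7.8, 3.6]
grip_width: 15.0
```

```bash
python3 - <<'E'
from h import *
st()
for a in (84,88,90,91):
    r=np.radians(a);gob((-26,101+130*np.sin(r),27+130*np.cos(r)))
E
```

```text
t 18.38 tcp [-25.3 229.2  49.2] y [ 0.002 -0.002 -1.   ] z [-1.     0.006 -0.002] x [ 0.006  1.    -0.002] q [ 0.34  0.55  1.6  -0.    0.98 -1.41] F [-0.5 -7.8  3.6] w 15.0
turn [0.002, -0.006, -0.002] shift [0.11, 0.86, 0.08]
turn [0.002, -0.006, -0.002] shift [0.17, 1.76, 0.08]
turn [0.002, -0.006, -0.002] shift [0.18, 2.22, 0.08]
turn [0.002, -0.006, -0.002] shift [0.18, 2.44, 0.08]
```

>>> servo_tool:
  steps:
    - [[0,0,0],[0.05,0.5,0],10]
    - [[0,0,0],[0.1,0.9,0],10]
    - [[0,0,0],[0.1,1.3,0],10]
    - [[0,0,0],[0.1,1.7,0],10]
    - [[0,0,0],[0.1,2.0,0],10]
    - [[0,0,0],[0.1,2.0,0],10]

```text
t: 19.12
eef_pos: [449.2, 284.2, 28.7]
tcp_rot: [-1.119, -1.342, 1.338]
wrist_force: [-2.8, 5.0, 0.3]
grip_width: 15.1
```

>>> servo_tool:
  steps:
    - [[0,0,0],[0,0.15,0],10]
    - [[0,0,0],[0,0.3,0],10]
    - [[0,0,0],[0,0.3,0],10]

```text
t: 19.5
eef_pos: [449.2, 284.3, 25.9]
tcp_rot: [-1.119, -1.342, 1.338]
wrist_force: [-4.0, 5.2, 2.3]
grip_width: 15.2
```

>>> servo_tool:
  steps:
    - [[0,0,0],[0,0.15,0],10]
    - [[0,0,0],[0,0.3,0],10]
    - [[0,0,0],[0,0.3,0],10]

```text
t: 19.88
eef_pos: [449.2, 284.3, 23.0]
tcp_rot: [-1.119, -1.342, 1.338]
wrist_force: [-4.8, 5.0, 4.8]
grip_width: 14.7
```

```bash
python3 - <<'E'
from h import *
from rig import grab_frame
st()
a=grab_frame("scene")[100:230,280:420,::-1];cv2.imwrite("pics/s8.png",cv2.resize(a,None,fx=4.5,fy=4.5,interpolation=cv2.INTER_CUBIC))
E
```

```text
t 19.88 tcp [-25.3 231.5  23. ] y [ 0.002  0.002 -1.   ] z [-1.     0.007 -0.002] x [0.007 1.    0.002] q [ 0.34  0.59  1.63  0.    0.92 -1.41] F [-3.8  5.8  4.8] w 14.7
```

View pics/s8.png

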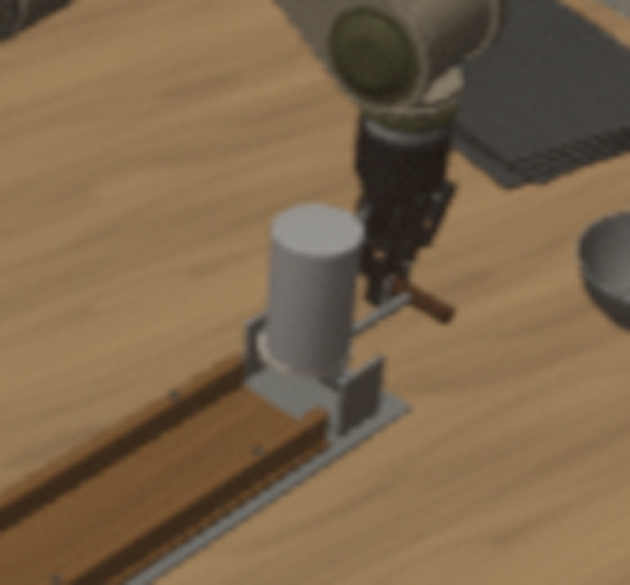

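Upright. To confirm the stop, I'll release, rise, shut the fingers and press down on top of the bar.

>>> servo_tool:
  steps:
    - [[0,0,0],[0,-0.3,0],50]
    - [[0,0,0],[0,-0.3,0],50]
    - [[0,0,0],[0,-0.3,0],50]
    - [[0,0,0],[0,-2.5,0],50]
    - [[0,0,0],[0,-5,0],50]
    - [[0,0,0],[0,-6.5,0],0]
    - [[0,0,0],[0,-6.5,0],0]
    - [[0,0,0],[0,-6.5,0],0]

```text
t: 20.92
eef_pos: [449.0, 283.2, 87.2]
tcp_rot: [-1.119, -1.34, 1.34]
wrist_force: [-0.0, 0.3, -0.4]
grip_width: -0.3
```

>>> servo_tool:
  steps:
    - [[0,0,0],[0,0,0],0]
    - [[0,0,0],[0,0,0],0]
    - [[0,0,0],[0,0.8,0],0]
    - [[0,0,0],[0,1.6,0],0]
    - [[0,0,0],[0,2.2,0],0]
    - [[0,0,0],[0,2.6,0],0]
    - [[0,0,0],[0,2.8,0],0]

```text
t: 21.8
eef_pos: [449.4, 283.3, 59.8]
tcp_rot: [-1.12, -1.341, 1.34]
wrist_force: [0.7, -0.3, -0.5]
grip_width: 0.2
```

```bash
python3 - <<'E'
from h import *
st()
E
```

```text
t 21.8 tcp [-25.2 230.5  59.8] y [ 0.001 -0.    -1.   ] z [-1.     0.007 -0.001] x [ 0.007  1.    -0.   ] q [ 0.34  0.54  1.59 -0.    1.01 -1.41] F [ 0.7 -0.4 -0.5] w 0.2
```

>>> servo_tool:
  steps:
    - [[0,0,0],[0,0.2,0],0]
    - [[0,0,0],[0,0.4,0],0]
    - [[0,0,0],[0,0.6,0],0]
    - [[0,0,0],[0,0.7,0],0]
    - [[0,0,0],[0,0.8,0],0]

```text
t: 22.42
eef_pos: [449.5, 283.3, 52.0]
tcp_rot: [-1.12, -1.342, 1.339]
wrist_force: [-0.4, 0.1, 1.5]
grip_width: 0.2
```

>>> servo_tool:
  steps:
    - [[0,0,0],[0,0.1,0],0]
    - [[0,0,0],[0,0.2,0],0]
    - [[0,0,0],[0,0.2,0],0]

```text
t: 22.8
eef_pos: [449.6, 283.5, 51.5]
tcp_rot: [-1.121, -1.343, 1.339]
wrist_force: [-4.9, -1.9, 15.7]
grip_width: 0.4
```

The bar top stops at z 51.5 with 15.7 N. The expected height at the stop is 52 mm, so it is on its stop. Lift clear and check.

>>> servo_tool:
  steps:
    - [[0,0,0],[0,-2,0],0]
    - [[0,0,0],[0,-6,0],0]
    - [[0,0,0],[2,-11,0],0]
    - [[0,0,0],[5,-16,0],0]
    - [[0,0,0],[10,-18,0],0]
    - [[0,0,0],[15,-18,0],0]
    - [[0,0,0],[18,-18,0],0]
    - [[0,0,0],[18,-18,0],0]

```text
t: 23.8
eef_pos: [416.2, 461.9, 229.4]
tcp_rot: [-1.118, -1.343, 1.342]
wrist_force: [-0.4, 0.2, 0.4]
grip_width: -0.1
```

```bash
python3 - <<'E'
from h import *
from rig import grab_frame
st()
print(proj("scene",wor((0,100,172))),proj("top",wor((0,100,172))))
o=np.zeros((600,640,3),np.uint8);a=grab_frame("scene")[:,:,::-1];b=grab_frame("top")[:,:,::-1]
o[:,:320]=cv2.resize(a[120:220,320:373],(320,600),interpolation=cv2.INTER_CUBIC);o[:400,320:]=cv2.resize(b[90:290,170:490],(320,200)).repeat(2,0)[:400] if 0 else cv2.resize(b[170:250,225:289],(320,400),interpolation=cv2.INTER_CUBIC)
o[400:,320:]=cv2.resize(b[90:290,170:490],(320,200))
cv2.imwrite("pics/c9.png",o)
E
```

```text
t 23.8 tcp [-24.8 412.1 229.4] y [ 0.001 -0.    -1.   ] z [-1.     0.004 -0.001] x [ 0.004  1.    -0.   ] q [ 0.65  0.51  1.09 -0.    1.54 -1.11] F [-0.3  0.3  0.4] w -0.1
[349.37408179 149.88533784] [272.27762135 214.55558234]
```

View pics/c9.png

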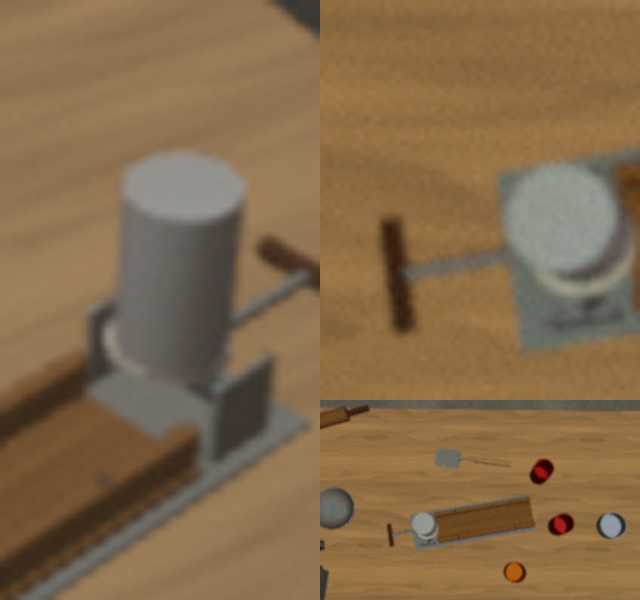

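The tin stands mouth down on the disc. Its top centre is at scene (350,151), against (349,150) predicted for a fully seated tin. The lever is level, and the other things haven't moved.

```bash
python3 -c "
from rig import *
print(close_job())"
```

```text
the job is handed in; nothing more can be done
None
```

The tall tin now stands mouth down on the upright peg, and I handed the job in with the arm clear, at about 24 s of the 72 s allowed.

I gripped the tin and tipped it over in the trough with its mouth towards the peg. I then released it tail first and pushed it with shut fingers onto the peg. Last, I gripped the cross-bar beside its rod and swung the lever through its quarter turn.

**Last checks:**
- **Rim home:** pushing the tin ended in a firm stop at 11 N, with no further movement and no gap seen at the disc.
- **Lever at its stop:** while I was gripping the bar, the tool went about 5 mm lower than expected with only about 5 N of force, so that reading did not confirm the stop. I let go and pressed down on the bar from above. It held firm at 51.5 mm under 15.7 N, against the 52 mm expected at the stop.
- **Tin seated:** the tin's top appeared within about 1.5 pixels of where a fully seated, upright tin should be.
- **Bystanders:** the small tin, bowl and spatula looked unmoved in the last top picture, as did the red and orange tins.

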